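# Close the seam of the tabletop sea set

## Task

Close up the miniature set for the shot: with your fingertips, push the loose coast board (sand on plywood, with the red rock peak) along the table until its edge butts against the fixed blue sea board with no gap anywhere along the seam and the side edges of the two boards run in line, then move clear. Push on the wooden board only: the paint on its rocks is wet, so do not touch them, and do not grasp, lift or tip the board. Leave the spray bottle, the sieve and the two loose stones lying on the sea where they are.

Things in the scene. Friction and masses are not known exactly. Their poses are not given: they have to be found in the camera images.
- sea: Fixed sea board: plywood with a gloss dark-blue top, white surf along its near edge and small fixed rocks (up to 27 mm high) at its far end; 260 mm along x, 280 along y, 18 thick, flat on the table, screwed down, may be turned some degrees. Origin: centre of its underside; x points away from the robot, y left, z up. Its seam edge is the near edge, x = -130 mm, y = -140 to 140 mm.
- sea_seam_left (a point): Left (+y) corner of the sea board's near edge, half-way up the 18 mm edge; axes as the sea board's.
- sea_seam_right (a point): Right (-y) corner of the sea board's near edge, half-way up; axes as the sea board's.
- coast: Loose coast board: sand on plywood, 130 mm along x, 280 along y, 18 thick, square upright edges; 0.5 to 0.8 kg in all, mass centre within 10 mm of its middle, slides under 2 to 6 N. Origin: centre of its underside; x points to the sea (seam edge x = 65 mm), y left. Starts 45 to 67 mm short, up to 55 mm aside, turned up to 13 deg. Closed: origin at x = -195, y = 0 mm in the sea's frame.
- coast_seam_left (a point): Left (+y) corner of the coast board's seam edge, half-way up the 18 mm edge; axes as the coast board's. It belongs at sea_seam_left.
- coast_seam_right (a point): Right (-y) corner of the coast board's seam edge, half-way up. It belongs at sea_seam_right.
- rock: Wet red-brown rocks glued on the coast board; same origin and axes as that board. A peak about 88 mm across at its foot (centre x = 0, y = 35 mm), top 105 mm over the table; a lump about 80 mm across, top 62 mm over the table, at x = 0, y = -70 mm. At least 18 mm inside every edge of the board, above 65 mm over the table at least 40 mm inside. Not to be touched.
- stone_a: Loose brown stone, about 40 mm across and 26 mm high, lying on the sea board's top (18 mm over the table). Origin at the centre of its underside. Leave alone.
- stone_b: Loose dark-brown stone, about 34 mm across and 22 mm high, lying on the sea board's top. Origin at the centre of its underside. Leave alone.
- spray: White spray bottle with a red collar and trigger, 74 mm in diameter, 160 mm tall, standing on the table to the left or right of the sea board. Origin at the centre of its underside. Leave alone.
- sieve: Round steel hand sieve, 112 mm across the rim and 34 mm high, with a red handle reaching 162 mm from its centre along its +x, lying on the table on the other side of the sea board. Origin at the centre of its underside. Leave alone.

How it is judged (in metres and radians):
At the end, for the whole second after the job is handed in: The coast board lies flat and at rest on the table with both ends of its seam edge less than 3 mm from the sea board's edge, and its side edges in line with the sea board's within 6 mm; everything else is where it was (x of each of coast_seam_left, coast_seam_right in the frame of sea above -0.133 m and y of coast_seam_left in the frame of sea between 0.134 and 0.146 m and height (world z) of coast below 0.003 m and angle between coast's own z axis and vertical below 0.03 rad and linear speed of coast below 0.005 m/s); the robot touches nothing.
It fails at once if the wet rocks on the coast board are touched (contact force between rock and the fingers above 0.3 N or contact force between rock and the arm above 0.3 N).
It fails at once if the coast board is lifted or tipped (height (world z) of coast above 0.008 m or angle between coast's own z axis and vertical above 0.08 rad).
It fails at once if a loose stone on the sea is moved by more than 10 mm (distance of any of stone_a, stone_b from where it was at the start of the episode above 0.01 m).
It fails at once if the spray bottle or the sieve is moved by more than 10 mm or tipped (distance of any of spray, sieve from where it was at the start of the episode above 0.01 m or angle between spray's own z axis and vertical above 0.2 rad).
It also fails if it takes over 72 s, if anything falls off the work surface, if the arm or the gripper's body presses on something with over 40 N, if the wrist force passes 120 N, or if a joint passes its speed limit or range.

## Robot

A 6-joint arm with a two-finger parallel gripper is mounted at the origin on the work surface. World frame = base frame: x ahead of the robot, y to its left, z up, the work surface at z = 0. Lengths are in m, angles in degrees, forces in N, time in s.
With the tool pointing down it reaches from about 0.35 to 0.875 m from the base axis. Payload 4.2 kg.
Tool frame: the origin (TCP) lies midway between the tips of the shut fingers; the grasp point (between the pads) lies 19 mm behind it; z points along the fingers, y is the direction in which the jaws open and shut (so a half turn about z gives the same grasp; the last joint's range is limited). The gripper opens to 87 mm and grips with 3 to 60 N. Pads are 19 mm wide; open, the fingers measure 117 mm over their backs; the gripper's body (75 mm by 190 mm) begins 51 mm behind the grasp point.
Start: joints at [14.817, 22.042, 0.453, 0, -68.411, -14.817], TCP at [0.625, 0, 0.223] pointing down, gripper open.
Joint ranges: [-179.83, 179.83], [-69.29, 118.12], [-61.27, 80.66], [-181.25, 117.63], [-171.15, -9.14], [-177.46, 177.46]. Speed limits (degrees/s): [159.86, 159.86, 180, 180, 180, 180].

## Interface

Orientations are given as a 3x3 rotation matrix whose columns are the frame's x, y, z axes.
In Python, from station import r gives the robot as it stands.
- The arm moves only by the tool play_rows, never from a script. Its argument "commands" is a list that holds one entry, the list of rows, each a list of 7 numbers: the shift along the world's x, y, z in m, then the turn, a rotation vector about the world's x, y, z in rad, then the closure, from 0 (fully open) to 1 (shut). A call has 1 to 5 rows; each row is the pose to reach, as a shift and turn from the pose commanded when the call began; what a row does not reach only later rows make up. A row lasts 1/10 s, in which the tool goes at most 50 mm and 8.59 degrees, less where a joint would pass 70% of its speed; a pose out of reach is approached as far as the arm can. A call with a gripper value outside its range is refused whole. The fingers move at their own pace and stop on an object; the grip force is fixed at half the most. Time passes only in rows, so rows that repeat a pose let the fingers close. It gives the time, the measured TCP pose, the force and the opening at its end, in the units of the state.
- r.sense(): the state, without advancing time (a new reading comes with each control period).
- r.capture(name): name is "scene" or "side" or "wrist"; returns a dict with "image" (384x512x3 uint8, red, green, blue), "range_z" (384x512 float32, m along the optical axis (not along the pixel's ray), 0 where there is no reading), "intrinsics" (3x3 intrinsics, pixels), "extrinsics" (4x4, takes a point from camera to world coordinates); the wrist camera has in their place "mount" (4x4, takes a point from camera to tool coordinates, whose origin is the TCP and whose axes are the flange's). Camera axes: x right, y up, looking along -z (the intrinsics and any distortion apply to the point x, -y, -z); pixel columns grow to the right and rows downward; lengths in m; the calibration is good to about 2 mm. The wrist camera is an equidistant fisheye: a pixel r from the principal point sees the ray r / f radians off the axis. A picture is of the moment at which its call begins: read the wrist's pose just before it.
- r.finish_job(): hands the job in, once; it reports no verdict.
The state is a dict: "time_s": time; "joints": joint angles; "joint_velocities": joint speeds; "effort": joint torques, N m; "tcp_pos": TCP position; "ee_rot": TCP orientation; "wrist_force": force on the tool from outside, world axes, zero at the start; "moment": the same for the moment, N m; "gripper_width": opening from 0.0 (shut) to 1.0 (fully open).
Only numpy, scipy, OpenCV 4.12 (cv2) and the standard library are available. Lean on these libraries where they do the work, as an engineer would, in place of code of your own. Each camera call takes 0.05 s, during which the arm holds its last target. There are 200 camera calls.

## Working session

There is one attempt and no reset: what is moved stays moved. The work goes in short steps, Python scripts to look and compute and a tool call to move; the robot and the scene stay as the last step left them, time stands still between calls to the robot, and variables do not carry over. Pictures are saved under pics/ and viewed, about 8 in all and at most 12, crops included, and the job is handed in when it is done.

Besides the shell and the picture viewer there is one more tool, called after "Call:" by a JSON object that holds its "api" and its "payload". play_rows: Moves the arm, as the interface text tells. Its arguments: {"type":"object","properties":{"commands":{"type":"array","items":{"type":"array","items":{"type":"array","items":{"type":"number"}}}}},"required":["commands"]}

```bash
ls; mkdir -p pics; python3 - <<'E'
from station import r
import cv2,numpy as np
s=r.sense();print(s['time_s'],s['tcp_pos'],s['gripper_width'],s['ee_rot'])
ims=[]
for n in("scene","side"):
    c=r.capture(n);np.savez(f'{n}0.npz',**{k:v for k,v in c.items()})
    print(n,c['intrinsics'],c['extrinsics'],c.keys())
    cv2.imwrite(f'pics/{n}0.png',c['image'][:,:,::-1])
E
```

```text
pics
0.0 [ 6.24382828e-01 -3.93580307e-06  2.21461906e-01] 1.0011811068416054 [[-2.05687022e-04 -9.99997586e-01 -2.18762260e-03]
 [-9.99999974e-01  2.05890495e-04 -9.27861777e-05]
 [ 9.32363644e-05  2.18760346e-03 -9.99997603e-01]]
scene [[411.26610299   0.         254.26346311]
 [  0.         411.26610299 191.65498838]
 [  0.           0.           1.        ]] [[ 0.72462355 -0.52096417  0.45112864  1.07325454]
 [ 0.68912201  0.54242909 -0.48050134 -0.47100324]
 [ 0.00561868  0.65906526  0.75206477  0.78224159]
 [ 0.          0.          0.          1.        ]] dict_keys(['image', 'range_z', 'intrinsics', 'extrinsics'])
side [[452.19547656   0.         253.07253644]
 [  0.         452.19547656 184.98374837]
 [  0.           0.           1.        ]] [[-7.63037650e-01  3.72463975e-01 -5.28246279e-01  4.18571030e-02]
 [-6.46353759e-01 -4.40463963e-01  6.23071677e-01  6.81084004e-01]
 [-6.01695750e-04  8.16861117e-01  5.76834078e-01  6.76596941e-01]
 [ 0.00000000e+00  0.00000000e+00  0.00000000e+00  1.00000000e+00]] dict_keys(['image', 'range_z', 'intrinsics', 'extrinsics'])
```

View pics/scene0.png

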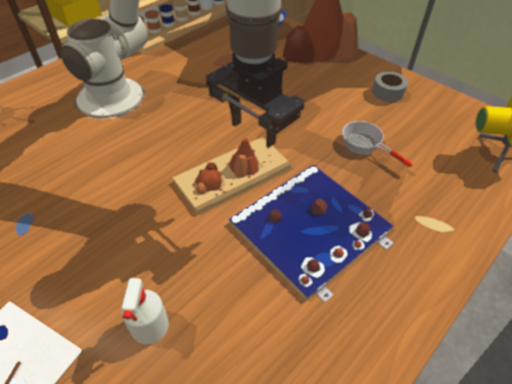

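View pics/side0.png

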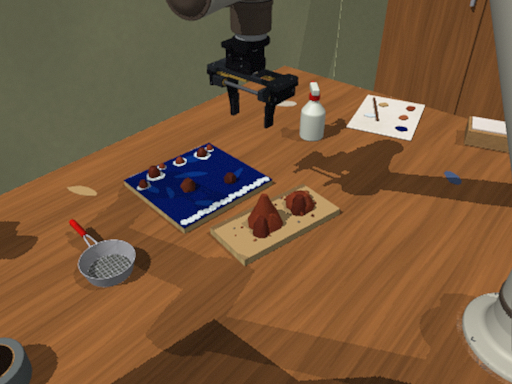

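Both boards are fully visible in the two views. In scene, the sea is at about (310,230), the coast at (232,175) and the spray bottle at (145,312). In side, the sieve is at (108,262). Next I measure both boards with depth and rays.

```bash
cat > h.py <<'E'
import numpy as np,cv2
def world(c):
    K=c['intrinsics'];E=c['extrinsics'];z=c['range_z']
    v,u=np.mgrid[:z.shape[0],:z.shape[1]]
    d=np.stack([(u-K[0,2])/K[0,0],-(v-K[1,2])/K[1,1],-np.ones(z.shape)],-1)
    P=(d*z[...,None])@E[:3,:3].T+E[:3,3]; P[z==0]=np.nan
    R=d@E[:3,:3].T
    return P,R,E[:3,3]
def plane(c,h=0.018):
    P,R,o=world(c); return (o+R*((h-o[2])/R[...,2])[...,None])[...,:2]
def boards(c,dbg=None):
    P,R,o=world(c);Q=plane(c)
    hsv=cv2.cvtColor(c['image'],cv2.COLOR_RGB2HSV)
    z=P[...,2]; x,y=P[...,0],P[...,1]
    reg=(x>.3)&(x<.95)&(abs(y)<.35)
    out={}
    blue=((hsv[...,0]>105)&(hsv[...,0]<130)&(hsv[...,1]>140)&(z>.008)&(z<.03)&reg).astype(np.uint8)
    sand=((hsv[...,0]>10)&(hsv[...,0]<28)&(z>.012)&(z<.024)&reg).astype(np.uint8)
    for n,m in(('sea',blue),('coast',sand)):
        m=cv2.morphologyEx(m,cv2.MORPH_OPEN,np.ones((2,2)))
        k,l,st,_=cv2.connectedComponentsWithStats(m)
        i=1+np.argmax(st[1:,4]); m=l==i
        p=Q[m].astype(np.float32); (cx,cy),wh,a=cv2.minAreaRect(p)
        print(n,st[i],'c',round(cx,4),round(cy,4),'wh',np.round(wh,4),'a',round(a,2),'z med',np.nanmedian(z[m]).round(4))
        out[n]=m
    return out
E
python3 - <<'E'
from h import *
t=[]
for n in('scene','side'):
    c=dict(np.load(n+'0.npz'));o=boards(c)
    P,_,_=world(c);z=P[...,2];reg=(abs(P[...,0]-.6)<.3)&(abs(P[...,1])<.3)
    print('table z',np.nanmedian(z[reg&(abs(z)<.01)]),np.nanstd(z[reg&(abs(z)<.01)]))
    im=c['image'][:,:,::-1].copy();im[o['sea']]=(0,255,255);im[o['coast']]=(0,255,0)
    t.append(im[90:330,110:400] if n=='scene' else im[90:330,90:380])
cv2.imwrite('pics/m.png',np.hstack(t))
E
```

```text
sea [ 238  173  128  123 7025] c 0.7879 0.0372 wh [0.2717 0.2318] a 83.45 z med 0.0187
coast [ 174  138  118   74 2838] c 0.5304 0.0297 wh [0.2824 0.1356] a 77.73 z med 0.0185
table z 0.00047528112851419335 0.0015847898516247628
sea [ 141  148  125   77 4279] c 0.7747 0.0438 wh [0.2767 0.2355] a 83.86 z med 0.0184
coast [ 212  184  129   78 3184] c 0.5149 0.0352 wh [0.2834 0.1365] a 77.59 z med 0.0181
table z 0.00033599672761741584 0.001549296493017741
```

View pics/m.png

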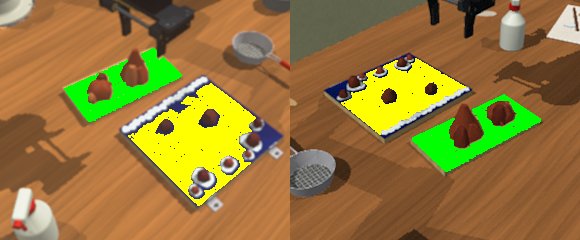

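```bash
cat >> h.py <<'E'
def rects(c,zlo=.006,zhi=.13):
    "raised blobs: 3D xy points binned in a top view, 1 mm"
    P,_,_=world(c);z=P[...,2]
    m=(z>zlo)&(z<zhi)&(P[...,0]>.38)&(P[...,0]<.98)&(abs(P[...,1])<.36)
    k,l,st,_=cv2.connectedComponentsWithStats(m.astype(np.uint8),connectivity=4)
    for i in range(1,k):
        if st[i,4]<300: continue
        p=P[l==i][:,:2].astype(np.float32)
        (cx,cy),wh,a=cv2.minAreaRect(p)
        zz=z[l==i]
        t=np.deg2rad(a);R=np.array([[np.cos(t),np.sin(t)],[-np.sin(t),np.cos(t)]])
        q=p@R.T; lo,hi=np.percentile(q,[.7,99.3],axis=0)
        print(st[i],'c',round(cx,4),round(cy,4),'wh',np.round(wh,4),'a',round(a,2),'rob c',np.round(R.T@((lo+hi)/2),4),'wh',np.round(hi-lo,4),'zmax',zz.max().round(3))
E
python3 - <<'E'
from h import *
for n in('scene','side'):
    c=dict(np.load(n+'0.npz'));print(n)
    for zl in(.009,.014): rects(c,zl)
E
```

```text
scene
[343 127  70  40 359] c 0.7475 0.3365 wh [0.2133 0.0464] a 0.21 rob c [0.7479 0.3368] wh [0.2086 0.0448] zmax 0.045
[ 173  137  118   76 4216] c 0.5238 0.0318 wh [0.2817 0.1343] a 77.87 rob c [0.5246 0.0303] wh [0.2771 0.1301] zmax 0.108
[  229   164   165   135 11286] c 0.7743 0.0402 wh [0.2833 0.2649] a 83.31 rob c [0.7746 0.0389] wh [0.2779 0.2581] zmax 0.048
[145 290  24  44 457] c 0.7109 -0.346 wh [0.024  0.0556] a 63.13 rob c [ 0.7111 -0.346 ] wh [0.0232 0.0542] zmax 0.128
[343 127  70  40 329] c 0.7475 0.3365 wh [0.2133 0.0464] a 0.21 rob c [0.7479 0.3367] wh [0.2087 0.045 ] zmax 0.045
[ 173  137  118   74 4059] c 0.5238 0.0319 wh [0.2817 0.1343] a 77.87 rob c [0.5245 0.0308] wh [0.2765 0.1298] zmax 0.108
[  229   164   165   134 11108] c 0.7743 0.0402 wh [0.2833 0.2649] a 83.31 rob c [0.7744 0.0392] wh [0.2774 0.2577] zmax 0.048
[145 290  23  43 447] c 0.7109 -0.346 wh [0.024  0.0556] a 63.13 rob c [ 0.7111 -0.346 ] wh [0.0232 0.0542] zmax 0.128
side
[300  97  23  42 692] c 0.6937 -0.3441 wh [0.0669 0.0317] a 0.07 rob c [ 0.6929 -0.3446] wh [0.0647 0.0302] zmax 0.129
[ 124  142  149   88 6747] c 0.7711 0.04 wh [0.2841 0.2676] a 83.56 rob c [0.77   0.0414] wh [0.2782 0.2593] zmax 0.046
[ 211  183  129   80 4896] c 0.5213 0.0318 wh [0.2837 0.1346] a 77.9 rob c [0.5206 0.033 ] wh [0.2778 0.1297] zmax 0.105
[ 69 219  67  56 638] c 0.7414 0.3365 wh [0.2113 0.0469] a 0.08 rob c [0.7411 0.3374] wh [0.2066 0.0449] zmax 0.044
[300  97  23  41 665] c 0.6937 -0.3441 wh [0.0669 0.0317] a 0.07 rob c [ 0.693  -0.3446] wh [0.0649 0.0303] zmax 0.129
[ 124  142  149   87 6519] c 0.7715 0.04 wh [0.2841 0.2668] a 83.56 rob c [0.7702 0.0412] wh [0.2778 0.2589] zmax 0.046
[ 211  183  129   78 4687] c 0.5214 0.0317 wh [0.2837 0.1344] a 77.9 rob c [0.5207 0.0328] wh [0.2775 0.1295] zmax 0.105
[ 69 219  67  55 553] c 0.7414 0.3365 wh [0.2113 0.0469] a 0.08 rob c [0.7411 0.3373] wh [0.2079 0.045 ] zmax 0.044
```

From the two views the sea centre is about (0.7725, 0.040) with yaw -6.55°, and the coast centre is about (0.5225, 0.0315) with yaw -12.1°. In the sea frame the coast has to go +52 mm in x, +37 mm in y and +5.6° in yaw. I will push its right edge with the two spread fingertips first, then its rear edge.

Call:
{"api": "play_rows", "payload": {"commands": [[[-0.035, -0.035, 0, 0, 0, -0.105, 0], [-0.07, -0.07, 0, 0, 0, -0.211, 0], [-0.105, -0.105, 0, 0, 0, -0.211, 0], [-0.139, -0.14, 0, 0, 0, -0.211, 0], [-0.139, -0.14, -0.03, 0, 0, -0.211, 0]]]}}

```text
time_s: 0.6
tcp_pos: [0.4847, -0.1429, 0.196]
ee_rot: [[-0.213, -0.977, 0.008], [-0.977, 0.213, -0.001], [-0.001, -0.008, -1.0]]
wrist_force: [0.5, -0.2, -0.9]
gripper_width: 0.998
```

Call:
{"api": "play_rows", "payload": {"commands": [[[0, 0, -0.05, 0, 0, 0, 0], [0, 0, -0.1, 0, 0, 0, 0], [0, 0, -0.15, 0, 0, 0, 0], [0, 0, -0.183, 0, 0, 0, 0], [0, 0, -0.183, 0, 0, 0, 0]]]}}

```text
time_s: 1.1
tcp_pos: [0.4817, -0.14, 0.0051]
ee_rot: [[-0.211, -0.978, -0.012], [-0.978, 0.211, 0.0], [0.002, 0.011, -1.0]]
wrist_force: [-1.0, -0.4, -0.2]
gripper_width: 0.998
```

```bash
python3 - <<'E'
from h import *
from station import r
s=r.sense();print(s['time_s'],s['tcp_pos'],s['wrist_force'],s['joints'])
t=[]
for n in("scene","side"):
    c=r.capture(n);t.append(c['image'][90:330,90:400,::-1])
cv2.imwrite('pics/a.png',np.hstack(t))
E
```

```text
1.1 [ 0.48172401 -0.14000803  0.00511787] [-1.02380508 -0.39828148 -0.17574137] [  2.34496386  26.41633617 -30.86003861  -0.06757009 -33.39442532
 -14.44360206]
```

View pics/a.png

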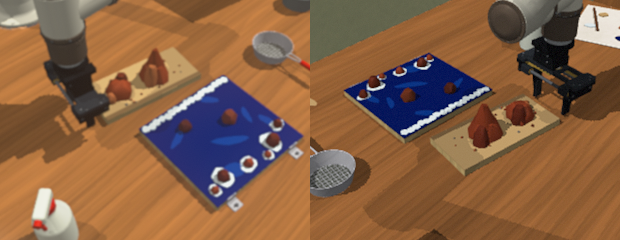

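The fingers straddle the right end of the coast board, clear of the rocks and the spray bottle. I approach slowly until they touch.

Call:
{"api": "play_rows", "payload": {"commands": [[[0.002, 0.005, 0.004, 0, 0, 0, 0], [0.003, 0.01, 0.004, 0, 0, 0, 0], [0.004, 0.015, 0.004, 0, 0, 0, 0], [0.005, 0.02, 0.004, 0, 0, 0, 0], [0.005, 0.022, 0.004, 0, 0, 0, 0]]]}}

```text
time_s: 1.7
tcp_pos: [0.4914, -0.1173, 0.0141]
ee_rot: [[-0.209, -0.978, 0.001], [-0.978, 0.209, 0.0], [-0.0, -0.001, -1.0]]
wrist_force: [0.1, -0.5, -0.5]
gripper_width: 1.0
```

Call:
{"api": "play_rows", "payload": {"commands": [[[0, 0.002, 0, 0, 0, 0, 0], [0.001, 0.004, 0, 0, 0, 0, 0], [0.001, 0.006, 0, 0, 0, 0, 0], [0.002, 0.008, 0, 0, 0, 0, 0], [0.002, 0.01, 0, 0, 0, 0, 0]]]}}

```text
time_s: 2.2
tcp_pos: [0.4928, -0.1082, 0.0136]
ee_rot: [[-0.21, -0.978, -0.001], [-0.978, 0.21, -0.0], [0.0, 0.001, -1.0]]
wrist_force: [-0.9, -5.3, 2.4]
gripper_width: 1.003
```

```bash
python3 - <<'E'
from h import *
from station import r
s=r.sense();print(s['time_s'],s['tcp_pos'],s['wrist_force'])
c=r.capture('side');rects(c)
cv2.imwrite('pics/b.png',c['image'][90:330,90:460,::-1])
E
```

```text
2.2 [ 0.49277034 -0.10823057  0.01360604] [-0.94348388 -5.29970869  2.43577997]
[ 207  138  160  128 7035] c 0.5056 0.025 wh [0.3269 0.1952] a 83.9 rob c [0.5043 0.0264] wh [0.3161 0.1841] zmax 0.13
[ 124  142  149   90 6908] c 0.7714 0.0397 wh [0.2852 0.267 ] a 83.85 rob c [0.7697 0.0415] wh [0.2783 0.2595] zmax 0.047
[ 69 219  67  56 690] c 0.7419 0.3369 wh [0.2097 0.0455] a 0.49 rob c [0.7413 0.3375] wh [0.2045 0.0441] zmax 0.044
```

Contact shows at 5 N. I push 29 mm along the sea's y axis while turning 5.5° to square the board.

Call:
{"api": "play_rows", "payload": {"commands": [[[0.0, 0.003, -0.003, 0, 0, 0.012, 0], [0.001, 0.006, -0.004, 0, 0, 0.024, 0], [0.001, 0.009, -0.004, 0, 0, 0.036, 0], [0.001, 0.012, -0.004, 0, 0, 0.048, 0], [0.002, 0.015, -0.004, 0, 0, 0.06, 0]]]}}

```text
time_s: 2.75
tcp_pos: [0.4948, -0.0926, 0.0094]
ee_rot: [[-0.15, -0.989, -0.0], [-0.989, 0.15, 0.0], [-0.0, 0.0, -1.0]]
wrist_force: [-0.0, -3.3, 1.4]
gripper_width: 0.998
```

Call:
{"api": "play_rows", "payload": {"commands": [[[0.0, 0.003, 0, 0, 0, 0.012, 0], [0.001, 0.006, 0, 0, 0, 0.024, 0], [0.001, 0.009, 0, 0, 0, 0.037, 0], [0.001, 0.012, 0, 0, 0, 0.037, 0], [0.001, 0.012, 0, 0, 0, 0.037, 0]]]}}

```text
time_s: 3.25
tcp_pos: [0.4959, -0.0804, 0.0095]
ee_rot: [[-0.113, -0.994, -0.0], [-0.994, 0.113, 0.0], [-0.0, 0.0, -1.0]]
wrist_force: [-0.5, -0.8, 1.4]
gripper_width: 1.0
```

Call:
{"api": "play_rows", "payload": {"commands": [[[-0.001, -0.01, 0, 0, 0, 0, 0], [-0.003, -0.03, 0, 0, 0, 0, 0], [-0.006, -0.05, 0, 0, 0, 0, 0], [-0.006, -0.06, 0, 0, 0, 0, 0], [-0.006, -0.06, 0, 0, 0, 0, 0]]]}}

```text
time_s: 3.75
tcp_pos: [0.4898, -0.1421, 0.0094]
ee_rot: [[-0.116, -0.993, -0.0], [-0.993, 0.116, 0.0], [-0.0, 0.0, -1.0]]
wrist_force: [-0.3, 0.2, -0.4]
gripper_width: 0.998
```

```bash
python3 - <<'E'
from h import *
from station import r
s=r.sense();print(s['time_s'],s['tcp_pos'],s['wrist_force'])
for n in('scene','side'):
    c=r.capture(n);print(n);rects(c)
    cv2.imwrite(f'pics/c{n}.png',c['image'][90:330,90:460,::-1])
E
```

```text
3.75 [ 0.48980749 -0.14205984  0.00943203] [-0.32366151  0.22104787 -0.36439857]
scene
[343 127  70  40 387] c 0.7467 0.3365 wh [0.2134 0.0468] a 0.04 rob c [0.7477 0.3371] wh [0.2099 0.0448] zmax 0.044
[ 131  129  169   89 5574] c 0.511 0.0175 wh [0.3975 0.1917] a 82.98 rob c [0.5149 0.0143] wh [0.3899 0.1805] zmax 0.13
[  229   164   165   136 11411] c 0.7741 0.0403 wh [0.2832 0.2639] a 83.55 rob c [0.7746 0.039 ] wh [0.2783 0.2582] zmax 0.046
[145 290  24  45 464] c 0.7113 -0.346 wh [0.0242 0.0551] a 62.9 rob c [ 0.7113 -0.346 ] wh [0.0232 0.0536] zmax 0.13
side
[ 294  114   82   89 2209] c 0.5763 -0.2033 wh [0.1551 0.4144] a 54.32 rob c [ 0.5697 -0.1975] wh [0.1461 0.3911] zmax 0.13
[ 124  142  149   89 6872] c 0.779 0.0388 wh [0.2853 0.2809] a 83.62 rob c [0.7698 0.0413] wh [0.2788 0.2593] zmax 0.046
[ 199  190  132   86 5379] c 0.5191 0.0718 wh [0.2838 0.1346] a 81.2 rob c [0.5186 0.0731] wh [0.2783 0.13  ] zmax 0.105
[ 69 219  67  57 680] c 0.7429 0.337 wh [0.2123 0.0459] a 0.74 rob c [0.7413 0.3376] wh [0.2063 0.0441] zmax 0.044
```

The side view now puts the coast at y_sea +3.4 mm, x_sea -254 mm and yaw -2.3° relative to the sea. I lift, turn the gripper 90° and come down behind the rear edge.

Call:
{"api": "play_rows", "payload": {"commands": [[[0, -0.005, 0.05, 0, 0, 0, 0], [-0.02, -0.005, 0.09, 0, 0, -0.149, 0], [-0.04, -0.005, 0.13, 0, 0, -0.298, 0], [-0.06, -0.005, 0.17, 0, 0, -0.447, 0], [-0.077, 0.02, 0.19, 0, 0, -0.596, 0]]]}}

```text
time_s: 4.35
tcp_pos: [0.4137, -0.1213, 0.203]
ee_rot: [[-0.657, -0.753, 0.006], [-0.753, 0.657, -0.0], [-0.004, -0.005, -1.0]]
wrist_force: [0.1, 0.4, -0.1]
gripper_width: 0.998
```

Call:
{"api": "play_rows", "payload": {"commands": [[[0, 0.04, 0, 0, 0, -0.149, 0], [0, 0.08, 0, 0, 0, -0.298, 0], [0, 0.12, 0, 0, 0, -0.447, 0], [0, 0.16, 0, 0, 0, -0.596, 0], [0, 0.2, 0, 0, 0, -0.745, 0]]]}}

```text
time_s: 4.85
tcp_pos: [0.4128, 0.0739, 0.1998]
ee_rot: [[-0.975, -0.222, 0.001], [-0.222, 0.975, 0.001], [-0.001, 0.0, -1.0]]
wrist_force: [-0.0, 0.0, 0.3]
gripper_width: 0.996
```

Call:
{"api": "play_rows", "payload": {"commands": [[[0, 0.01, 0, 0, 0, -0.149, 0], [0, 0.01, 0, 0, 0, -0.27, 0], [0, 0.01, 0, 0, 0, -0.27, 0], [0, 0.01, 0, 0, 0, -0.27, 0], [0, 0.01, 0, 0, 0, -0.27, 0]]]}}

```text
time_s: 5.35
tcp_pos: [0.4133, 0.0816, 0.1996]
ee_rot: [[-0.999, 0.04, 0.0], [0.04, 0.999, 0.0], [-0.0, 0.0, -1.0]]
wrist_force: [-0.3, -0.5, 0.3]
gripper_width: 1.004
```

```bash
python3 - <<'E'
from h import *
from station import r
s=r.sense();print(s['time_s'],s['tcp_pos'],s['ee_rot'],s['joints'])
for n in('scene','side'):
    c=r.capture(n);print(n);rects(c)
E
```

```text
5.35 [0.41327006 0.08160597 0.1995649 ] [[-9.99194927e-01  4.01185453e-02  1.29950940e-05]
 [ 4.01185460e-02  9.99194926e-01  5.26583187e-05]
 [-1.08720568e-05  5.31372691e-05 -9.99999999e-01]] [ 3.34617401e+01  2.95244353e+00 -2.82814843e+01 -2.46362543e-03
 -5.87637874e+01 -1.25759703e+02]
scene
[343 127  70  40 377] c 0.7475 0.3359 wh [0.2126 0.0481] a 0.42 rob c [0.7479 0.3367] wh [0.2093 0.0456] zmax 0.045
[ 185  129  115   76 4114] c 0.5217 0.0725 wh [0.2834 0.1347] a 80.72 rob c [0.5224 0.0707] wh [0.2777 0.1303] zmax 0.105
[  229   164   165   136 11386] c 0.7745 0.0412 wh [0.2851 0.2646] a 83.55 rob c [0.7745 0.0389] wh [0.2781 0.2582] zmax 0.047
[145 290  24  45 465] c 0.711 -0.3458 wh [0.0237 0.0557] a 63.51 rob c [ 0.7112 -0.3459] wh [0.0231 0.0543] zmax 0.129
side
[ 124  142  149   90 6895] c 0.7717 0.0394 wh [0.2848 0.2689] a 83.78 rob c [0.7698 0.0415] wh [0.2784 0.2596] zmax 0.047
[ 199  190  132   86 5371] c 0.5193 0.0715 wh [0.2836 0.1349] a 80.67 rob c [0.5183 0.073 ] wh [0.2781 0.1299] zmax 0.105
[ 69 219  67  56 684] c 0.7427 0.3366 wh [0.2141 0.0466] a 0.05 rob c [0.7412 0.3373] wh [0.2061 0.0446] zmax 0.045
```

Call:
{"api": "play_rows", "payload": {"commands": [[[0.003, 0.007, -0.05, 0, 0, -0.12, 0], [0.003, 0.007, -0.1, 0, 0, -0.12, 0], [0.003, 0.007, -0.15, 0, 0, -0.12, 0], [0.003, 0.007, -0.19, 0, 0, -0.12, 0], [0.003, 0.007, -0.19, 0, 0, -0.12, 0]]]}}

```text
time_s: 5.95
tcp_pos: [0.4129, 0.0861, 0.0052]
ee_rot: [[-0.987, 0.162, -0.011], [0.162, 0.987, -0.007], [0.01, -0.009, -1.0]]
wrist_force: [0.3, -0.9, 1.1]
gripper_width: 0.999
```

Call:
{"api": "play_rows", "payload": {"commands": [[[0.006, -0.001, 0, 0, 0, 0, 0], [0.012, -0.002, 0, 0, 0, 0, 0], [0.018, -0.003, 0, 0, 0, 0, 0], [0.024, -0.004, 0, 0, 0, 0, 0], [0.024, -0.004, 0, 0, 0, 0, 0]]]}}

```text
time_s: 6.45
tcp_pos: [0.4422, 0.0852, 0.0108]
ee_rot: [[-0.987, 0.162, 0.003], [0.162, 0.987, 0.002], [-0.003, 0.002, -1.0]]
wrist_force: [1.0, -0.6, 0.3]
gripper_width: 0.997
```

```bash
python3 - <<'E'
from h import *
from station import r
s=r.sense();print(s['time_s'],s['tcp_pos'],s['ee_rot'])
t=[]
for n in("scene","side"):
    c=r.capture(n);t.append(c['image'][90:330,90:400,::-1])
cv2.imwrite('pics/d.png',np.hstack(t))
E
```

```text
6.45 [0.44219839 0.08518377 0.01082033] [[-0.98685226  0.16159029  0.0033451 ]
 [ 0.16159712  0.98685502  0.00188393]
 [-0.0029967   0.00239972 -0.99999263]]
```

View pics/d.png

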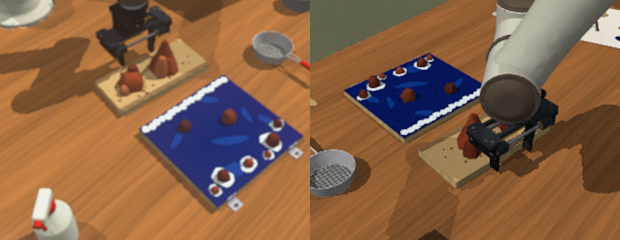

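The fingers are just behind the rear edge, and the body overhangs only the board's margin. I push towards the sea and stop about 8 mm short to measure.

Call:
{"api": "play_rows", "payload": {"commands": [[[0.005, -0.001, 0, 0, 0, 0, 0], [0.01, -0.002, 0, 0, 0, 0.005, 0], [0.015, -0.0025, 0, 0, 0, 0.01, 0], [0.02, -0.0035, 0, 0, 0, 0.015, 0], [0.025, -0.0045, 0, 0, 0, 0.02, 0]]]}}

```text
time_s: 7.05
tcp_pos: [0.4652, 0.0798, 0.0092]
ee_rot: [[-0.99, 0.141, -0.001], [0.141, 0.99, -0.001], [0.001, -0.001, -1.0]]
wrist_force: [-2.9, 0.2, 0.7]
gripper_width: 1.002
```

Call:
{"api": "play_rows", "payload": {"commands": [[[0.006, -0.001, 0, 0, 0, 0.007, 0], [0.012, -0.002, 0, 0, 0, 0.015, 0], [0.018, -0.003, 0, 0, 0, 0.022, 0], [0.024, -0.004, 0, 0, 0, 0.03, 0], [0.029, -0.005, 0, 0, 0, 0.03, 0]]]}}

```text
time_s: 7.55
tcp_pos: [0.4953, 0.0753, 0.0095]
ee_rot: [[-0.994, 0.111, 0.001], [0.111, 0.994, 0.0], [-0.001, 0.0, -1.0]]
wrist_force: [-1.8, 0.0, -1.3]
gripper_width: 1.0
```

```bash
cat >> h.py <<'E'
def rel(c,sand_only=True):
    "coast pose in the sea frame, from corners of rects of the 3D points of top and edges"
    P,_,_=world(c);z=P[...,2];hsv=cv2.cvtColor(c['image'],cv2.COLOR_RGB2HSV)
    m=(z>.009)&(z<.024)&(P[...,0]>.38)&(P[...,0]<.98)&(abs(P[...,1])<.3)
    sand=m&(hsv[...,0]>8)&(hsv[...,0]<28)&(hsv[...,1]<190)
    k,l,st,_=cv2.connectedComponentsWithStats(sand.astype(np.uint8),connectivity=4)
    i=1+np.argmax(st[1:,4]);p=P[l==i][:,:2].astype(np.float32)
    print('coast px',st[i],cv2.minAreaRect(p))
    white=m&(hsv[...,1]<60)&(hsv[...,2]>170)&(P[...,0]<.68)
    k,l,st,_=cv2.connectedComponentsWithStats(white.astype(np.uint8));i=1+np.argmax(st[1:,4])
    print('surf px',st[i],cv2.minAreaRect(P[l==i][:,:2].astype(np.float32)))
E
python3 - <<'E'
from h import *
from station import r
s=r.sense();print(s['time_s'],s['tcp_pos'],s['ee_rot'][0],s['wrist_force'])
for n in("scene",):
    c=r.capture(n);rel(c);rects(c);np.savez('e.npz',**c)
cv2.imwrite('pics/e.png',cv2.resize(c['image'][110:310,150:400,::-1],None,fx=3,fy=3,interpolation=cv2.INTER_CUBIC))
E
```

```text
7.55 [0.4952721  0.07527866 0.00947892] [-9.93808797e-01  1.11102496e-01  5.56469046e-04] [-1.77197406  0.00435194 -1.30863855]
coast px [ 197  137  116   81 3030] ((0.5626865029335022, 0.06872523576021194), (0.2832498848438263, 0.15338999032974243), 83.50922393798828)
surf px [232 167  85  56 649] ((0.6575124263763428, 0.05294246971607208), (0.27506181597709656, 0.02681649476289749), 84.03943634033203)
[  197   105   197   195 17473] c 0.683 0.0527 wh [0.2876 0.4483] a 83.34 rob c [0.6893 0.0495] wh [0.2786 0.4297] zmax 0.13
[343 127  70  40 384] c 0.7471 0.3364 wh [0.213  0.0465] a 0.15 rob c [0.7477 0.3368] wh [0.2097 0.0455] zmax 0.046
[145 290  24  45 467] c 0.71 -0.3462 wh [0.025  0.0555] a 61.31 rob c [ 0.7107 -0.3459] wh [0.0235 0.054 ] zmax 0.129
```

View pics/e.png

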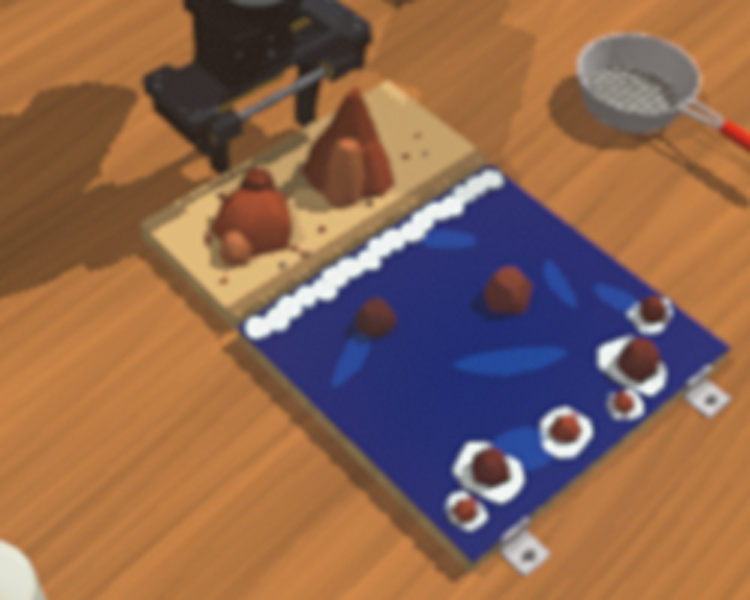

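The gap left is about 9 mm, parallel, and the sides are nearly in line. The coast's near corners are at (225,310) and (480,158) in the crop, the sea's at (245,335) and (502,175). I close slowly, watching the force.

Call:
{"api": "play_rows", "payload": {"commands": [[[0.002, -0.0002, 0, 0, 0, 0, 0], [0.004, -0.0004, 0, 0, 0, 0, 0], [0.006, -0.0007, 0, 0, 0, 0, 0], [0.007, -0.0008, 0, 0, 0, 0, 0], [0.008, -0.0009, 0, 0, 0, 0, 0]]]}}

```text
time_s: 8.1
tcp_pos: [0.5022, 0.0742, 0.0096]
ee_rot: [[-0.994, 0.112, -0.0], [0.112, 0.994, -0.0], [0.0, -0.0, -1.0]]
wrist_force: [-2.5, 0.5, 1.1]
gripper_width: 0.998
```

Call:
{"api": "play_rows", "payload": {"commands": [[[0.0005, 0, 0, 0, 0, 0, 0], [0.001, -0.0001, 0, 0, 0, 0, 0], [0.0015, -0.0002, 0, 0, 0, 0, 0], [0.002, -0.0002, 0, 0, 0, 0, 0], [0.002, -0.0002, 0, 0, 0, 0, 0]]]}}

```text
time_s: 8.6
tcp_pos: [0.5033, 0.0739, 0.0096]
ee_rot: [[-0.994, 0.111, -0.002], [0.111, 0.994, -0.001], [0.002, -0.001, -1.0]]
wrist_force: [-6.0, 1.8, 4.5]
gripper_width: 1.001
```

Call:
{"api": "play_rows", "payload": {"commands": [[[0.0005, 0, 0, 0, 0, 0, 0], [0.001, -0.0001, 0, 0, 0, 0, 0], [0.0015, -0.0002, 0, 0, 0, 0, 0], [0.002, -0.0002, 0, 0, 0, 0, 0], [0.002, -0.0002, 0, 0, 0, 0, 0]]]}}

```text
time_s: 9.1
tcp_pos: [0.5034, 0.0738, 0.0095]
ee_rot: [[-0.994, 0.111, -0.006], [0.111, 0.994, -0.001], [0.006, -0.002, -1.0]]
wrist_force: [-12.3, 5.6, 8.1]
gripper_width: 1.001
```

```bash
python3 - <<'E'
from h import *
from station import r
s=r.sense();print(s['time_s'],s['tcp_pos'],s['ee_rot'][0],s['wrist_force'],s['moment'])
for n in("scene",):
    c=r.capture(n);rel(c);rects(c);np.savez('f.npz',**c)
cv2.imwrite('pics/f.png',cv2.resize(c['image'][120:230,180:330,::-1],None,fx=5,fy=5,interpolation=cv2.INTER_CUBIC))
E
```

```text
9.1 [0.50335357 0.07376809 0.00946656] [-0.99376818  0.11131731 -0.00576793] [-12.29878422   5.57031606   8.1370582 ] [1.60634746 3.36240552 0.23351255]
coast px [ 199  139  116   79 2826] ((0.5693719387054443, 0.06729025393724442), (0.282260000705719, 0.15257148444652557), 83.56490325927734)
surf px [232 167  85  56 649] ((0.6575263142585754, 0.05305635184049606), (0.27424919605255127, 0.02738559991121292), 83.30390930175781)
[  199   107   195   193 17239] c 0.6866 0.0516 wh [0.2853 0.4417] a 83.22 rob c [0.6937 0.0489] wh [0.2781 0.4209] zmax 0.13
[343 127  70  40 385] c 0.7463 0.3355 wh [0.2155 0.0487] a 0.16 rob c [0.7473 0.3362] wh [0.2095 0.0464] zmax 0.044
[145 290  24  45 465] c 0.7108 -0.3458 wh [0.0242 0.0548] a 62.89 rob c [ 0.7108 -0.3458] wh [0.0235 0.0537] zmax 0.13
```

View pics/f.png

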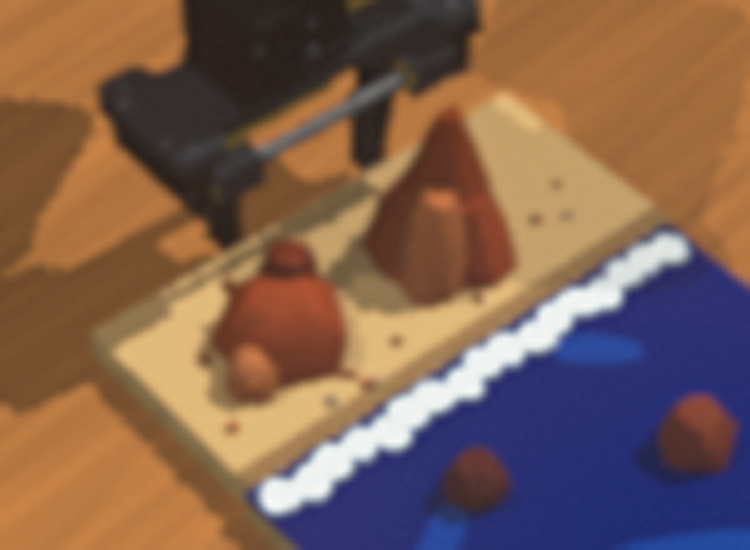

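Force climbs to 12 N with no more travel, which looks like seam contact. A brown strip remains beside the surf, so I profile height and colour across the seam before trusting it.

```bash
cat >> h.py <<'E'
def prof(c,S=(.7722,.0402),yaw=-6.4,off=0.):
    P,_,_=world(c);t=np.deg2rad(yaw);ax=np.array([np.cos(t),np.sin(t)]);ay=np.array([-ax[1],ax[0]])
    d=P[...,:2]-np.array(S);X=d@ax*1e3;Y=d@ay*1e3
    for y0 in(-120,-20,90,120):
        print('y',y0)
        for x0 in range(-150,-112,3):
            m=(abs(Y-y0)<8)&(X>=x0)&(X<x0+3)&(P[...,2]>-.01)&(P[...,2]<.03)
            if m.sum(): print(x0,m.sum(),'z',(P[m][:,2].mean()*1e3).round(1),(P[m][:,2].min()*1e3).round(1),c['image'][m].mean(0).astype(int),end=' | ')
        print()
E
python3 - <<'E'
from h import *
print('before');prof(dict(np.load('e.npz')))
print('now');prof(dict(np.load('f.npz')))
E
```

```text
before
y -120
-150 8 z 18.9 17.5 [191 152 100] | -147 7 z 18.5 17.3 [165 129  85] | -144 2 z 18.6 18.5 [161 125  83] | -141 13 z 17.5 10.2 [149 118  79] | -138 16 z 13.2 7.3 [124 106  85] | -135 1 z 10.1 10.1 [137 134 132] | -129 6 z 18.6 17.6 [123 124 142] | -126 8 z 18.0 16.1 [164 170 186] | -123 7 z 18.8 17.3 [218 224 227] | -120 6 z 18.2 15.9 [233 238 237] | -117 6 z 18.6 16.8 [239 242 240] | -114 8 z 19.4 17.6 [237 241 239] | 
y -20
-150 5 z 18.7 18.0 [192 154 102] | -147 5 z 18.5 17.0 [171 135  89] | -144 7 z 18.4 16.0 [162 128  85] | -141 4 z 18.5 16.5 [157 125  84] | -138 19 z 13.5 4.8 [124 105  84] | -135 1 z 14.4 14.4 [113  96  75] | -129 6 z 18.5 15.5 [ 84  83 115] | -126 7 z 18.0 15.1 [142 151 174] | -123 4 z 17.8 16.0 [215 223 226] | -120 6 z 19.4 18.3 [231 236 235] | -117 5 z 18.8 17.3 [239 242 240] | -114 7 z 19.1 17.9 [236 240 238] | 
y 90
-150 3 z 19.2 17.6 [161 129  86] | -147 6 z 18.9 16.1 [145 115  78] | -144 3 z 18.5 17.4 [142 111  75] | -141 4 z 20.1 19.9 [143 113  77] | -138 16 z 14.5 7.6 [125 104  78] | -135 1 z 15.7 15.7 [122 103  75] | -129 4 z 19.0 18.4 [ 9
[... 1766 characters left out ...]
 z 19.0 16.5 [122 102  92] | -129 7 z 19.0 17.1 [110 102 112] | -126 3 z 17.6 17.2 [134 141 156] | -123 5 z 19.0 17.6 [182 191 195] | -120 8 z 19.1 17.0 [216 222 219] | -117 1 z 19.4 19.4 [225 230 227] | -114 8 z 19.7 17.5 [210 217 215] | 
y 120
-150 5 z 18.5 16.5 [196 160 107] | -147 6 z 18.6 17.4 [191 156 104] | -144 2 z 20.1 20.1 [177 144  96] | -141 4 z 19.9 18.8 [161 129  87] | -138 7 z 19.0 17.2 [145 113  76] | -135 5 z 18.3 16.8 [138 108  76] | -132 5 z 19.4 17.3 [131 109  96] | -129 5 z 19.1 17.3 [120 111 118] | -126 5 z 19.0 18.6 [148 153 163] | -123 5 z 19.5 17.6 [202 210 210] | -120 3 z 19.6 18.7 [223 227 225] | -117 5 z 19.7 19.2 [223 227 224] | -114 5 z 19.1 17.2 [217 223 220] |
```

The height is now flat (about 19 mm) right across the seam at all four stations. Before the push it had a gap down to 5–10 mm, so the strip is a bare ply band on the coast's top. I give one more light press, then back off and check side alignment.

Call:
{"api": "play_rows", "payload": {"commands": [[[0.0005, -0.0001, 0, 0, 0, 0, 0], [0.001, -0.0001, 0, 0, 0, 0, 0], [0.0015, -0.0002, 0, 0, 0, 0, 0], [0.0015, -0.0002, 0, 0, 0, 0, 0], [0.0015, -0.0002, 0, 0, 0, 0, 0]]]}}

```text
time_s: 9.65
tcp_pos: [0.5034, 0.0735, 0.0093]
ee_rot: [[-0.994, 0.111, -0.008], [0.111, 0.994, -0.002], [0.008, -0.003, -1.0]]
wrist_force: [-15.7, 6.9, 9.8]
gripper_width: 1.002
```

Call:
{"api": "play_rows", "payload": {"commands": [[[-0.003, 0.0003, 0, 0, 0, 0, 0], [-0.01, 0.001, 0, 0, 0, 0, 0], [-0.03, 0.003, 0, 0, 0, 0, 0], [-0.06, 0.006, 0, 0, 0, 0, 0], [-0.09, 0.009, 0.02, 0, 0, 0, 0]]]}}

```text
time_s: 10.15
tcp_pos: [0.4174, 0.0827, 0.0285]
ee_rot: [[-0.994, 0.112, -0.001], [0.112, 0.994, -0.001], [0.0, -0.001, -1.0]]
wrist_force: [0.0, 0.8, 0.4]
gripper_width: 0.998
```

Call:
{"api": "play_rows", "payload": {"commands": [[[0, 0, 0.05, 0, 0, 0, 0], [0, 0, 0.1, 0, 0, 0, 0], [0, 0, 0.15, 0, 0, 0, 0], [0, 0, 0.2, 0, 0, 0, 0], [0, 0, 0.2, 0, 0, 0, 0]]]}}

```text
time_s: 10.65
tcp_pos: [0.4233, 0.0849, 0.2378]
ee_rot: [[-0.994, 0.11, 0.019], [0.11, 0.994, 0.008], [-0.018, 0.011, -1.0]]
wrist_force: [-1.0, 0.4, 0.3]
gripper_width: 1.001
```

```bash
cat >> h.py <<'E'
def sides(c,S=(.7722,.0402),yaw=-6.4):
    "per board: side-edge lines y(x) of the raised points in the sea frame, mm"
    P,_,_=world(c);t=np.deg2rad(yaw);ax=np.array([np.cos(t),np.sin(t)]);ay=np.array([-ax[1],ax[0]])
    d=P[...,:2]-np.array(S);X=d@ax*1e3;Y=d@ay*1e3;m=(P[...,2]>.009)&(P[...,2]<.05)&(abs(Y)<160)
    for n,a,b in(('coast',-255,-140),('sea',-120,125)):
        for sg in(1,-1):
            xs=np.arange(a,b,5.);e=np.array([np.percentile(sg*Y[m&(X>=x)&(X<x+5)],98.5) for x in xs])
            p=np.polyfit(xs,e,1);p=np.polyfit(xs[abs(e-np.polyval(p,xs))<3],e[abs(e-np.polyval(p,xs))<3],1)
            print(n,'left' if sg>0 else 'right','y at mid',(sg*np.polyval(p,(a+b)/2)).round(1),'at seam',(sg*np.polyval(p,-130)).round(1),'slope deg',np.rad2deg(sg*p[0]).round(2))
    for y0 in range(-130,131,26):
        q=m&(abs(Y-y0)<13)&(X<-100);print('rear',y0,np.percentile(X[q],1.5).round(1),end=' ')
    print()
E
python3 - <<'E'
from h import *
from station import r
s=r.sense();print(s['time_s'],s['tcp_pos'],s['wrist_force'])
for n in("scene","side"):
    c=r.capture(n);print(n);sides(c);rects(c);np.savez('g%s.npz'%n,**c)
    cv2.imwrite('pics/g%s.png'%n,cv2.resize(c['image'][110:310,120:370,::-1],None,fx=3,fy=3,interpolation=cv2.INTER_CUBIC))
prof(c)
E
```

```text
10.65 [0.423305   0.08494776 0.23776096] [-0.95878073  0.42779954  0.27577058]
scene
coast left y at mid 139.3 at seam 137.9 slope deg -1.22
coast right y at mid -134.7 at seam -134.5 slope deg 0.17
sea left y at mid 134.1 at seam 134.4 slope deg -0.13
sea right y at mid -139.0 at seam -138.8 slope deg -0.07
rear -130 -702.3 rear -104 -705.4 rear -78 -726.0 rear -52 -783.9 rear -26 -776.1 rear 0 -255.6 rear 26 -256.1 rear 52 -256.7 rear 78 -976.2 rear 104 -945.3 rear 130 -990.4 
[343 127  70  40 382] c 0.7473 0.3361 wh [0.2133 0.0474] a 0.13 rob c [0.7478 0.3366] wh [0.2084 0.0458] zmax 0.043
[  199   139   195   161 15542] c 0.71 0.049 wh [0.287  0.3949] a 83.44 rob c [0.7111 0.0469] wh [0.279  0.3858] zmax 0.105
[145 290  24  44 465] c 0.7103 -0.3457 wh [0.0242 0.0565] a 62.39 rob c [ 0.7114 -0.3461] wh [0.0231 0.0534] zmax 0.13
side
coast left y at mid 143.5 at seam 144.0 slope deg 0.43
coast right y at mid -131.1 at seam -132.0 slope deg -0.8
sea left y at mid 138.9 at seam 139.0 slope deg -0.04
sea right y at mid -133.6 at seam -135.1 slope deg 0.64
rear -130 -698.1 rear -104 -7
[... 1178 characters left out ...]
132 7 z 18.8 17.3 [70 64 92] | -129 8 z 18.5 17.0 [ 74  85 128] | -126 7 z 18.4 16.5 [209 219 222] | -123 5 z 19.3 17.8 [214 223 225] | -120 4 z 18.6 16.6 [220 229 230] | -117 10 z 19.1 16.1 [220 228 230] | -114 4 z 19.0 18.2 [148 159 178] | 
y 120
-150 6 z 17.7 15.1 [193 158 106] | -147 8 z 17.9 15.9 [172 140  94] | -144 5 z 18.8 17.5 [142 113  74] | -141 8 z 18.7 17.7 [132 104  67] | -138 5 z 18.9 18.2 [133 103  68] | -135 5 z 17.6 16.9 [124  97  69] | -132 7 z 18.0 17.1 [85 77 94] | -129 9 z 18.9 17.3 [129 140 167] | -126 5 z 18.8 16.8 [172 182 194] | -123 4 z 19.1 17.1 [225 233 233] | -120 7 z 18.5 17.3 [225 232 233] | -117 7 z 19.0 17.7 [215 225 228] | -114 4 z 18.7 18.3 [200 209 214] |
```

View pics/gside.png

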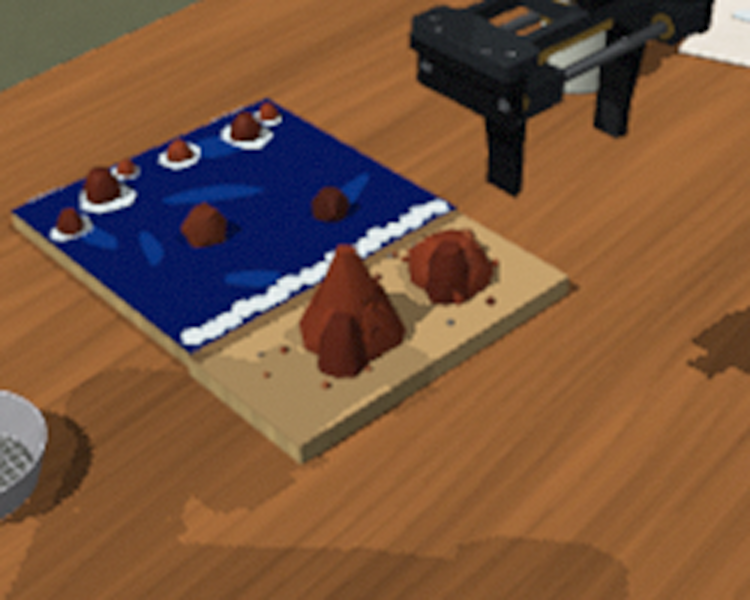

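The seam is closed and flat, but the coast sits about 4.4 mm too far left: the left edges step 3.5–5 mm at the seam, seen near (190,360). That is inside the 6 mm limit but close to it, so I nudge it right from the left edge.

Call:
{"api": "play_rows", "payload": {"commands": [[[0.01, 0.015, 0, 0, 0, 0.12, 0], [0.02, 0.03, 0, 0, 0, 0.24, 0], [0.03, 0.045, 0, 0, 0, 0.36, 0], [0.04, 0.06, 0, 0, 0, 0.48, 0], [0.05, 0.075, 0, 0, 0, 0.6, 0]]]}}

```text
time_s: 11.25
tcp_pos: [0.4681, 0.1581, 0.2275]
ee_rot: [[-0.881, -0.473, -0.002], [-0.473, 0.881, -0.001], [0.002, -0.0, -1.0]]
wrist_force: [1.0, -0.4, 0.5]
gripper_width: 1.003
```

Call:
{"api": "play_rows", "payload": {"commands": [[[0.024, 0.016, 0, 0, 0, 0.12, 0], [0.048, 0.032, 0, 0, 0, 0.24, 0], [0.072, 0.048, 0, 0, 0, 0.36, 0], [0.096, 0.064, 0, 0, 0, 0.48, 0], [0.12, 0.08, 0, 0, 0, 0.6, 0]]]}}

```text
time_s: 11.75
tcp_pos: [0.5887, 0.2381, 0.2269]
ee_rot: [[-0.46, -0.888, -0.002], [-0.888, 0.46, -0.002], [0.002, 0.001, -1.0]]
wrist_force: [-0.3, 0.4, -0.1]
gripper_width: 0.999
```

Call:
{"api": "play_rows", "payload": {"commands": [[[0, 0, 0, 0, 0, 0.12, 0], [0, 0, 0, 0, 0, 0.24, 0], [0, 0, 0, 0, 0, 0.371, 0], [0, 0, 0, 0, 0, 0.371, 0], [0, 0, 0, 0, 0, 0.371, 0]]]}}

```text
time_s: 12.25
tcp_pos: [0.5878, 0.2375, 0.2279]
ee_rot: [[-0.114, -0.993, -0.002], [-0.993, 0.114, -0.001], [0.001, 0.002, -1.0]]
wrist_force: [0.5, 1.2, 0.0]
gripper_width: 1.0
```

Call:
{"api": "play_rows", "payload": {"commands": [[[0.005, 0.003, -0.05, 0, 0, 0, 0], [0.005, 0.003, -0.1, 0, 0, 0, 0], [0.005, 0.003, -0.15, 0, 0, 0, 0], [0.005, 0.003, -0.19, 0, 0, 0, 0], [0.005, 0.003, -0.218, 0, 0, 0, 0]]]}}

```text
time_s: 12.75
tcp_pos: [0.5912, 0.2395, 0.0076]
ee_rot: [[-0.114, -0.993, -0.004], [-0.993, 0.114, -0.003], [0.003, 0.004, -1.0]]
wrist_force: [0.2, 0.0, 1.0]
gripper_width: 1.003
```

Call:
{"api": "play_rows", "payload": {"commands": [[[0, 0, 0, 0, 0, 0, 0], [-0.001, -0.005, 0, 0, 0, 0, 0], [-0.001, -0.01, 0, 0, 0, 0, 0], [-0.002, -0.015, 0, 0, 0, 0, 0], [-0.002, -0.018, 0, 0, 0, 0, 0]]]}}

```text
time_s: 13.25
tcp_pos: [0.5915, 0.2225, 0.0133]
ee_rot: [[-0.112, -0.994, 0.002], [-0.994, 0.112, 0.002], [-0.002, -0.002, -1.0]]
wrist_force: [-0.1, 0.1, 0.6]
gripper_width: 0.997
```

Call:
{"api": "play_rows", "payload": {"commands": [[[0, 0, 0, 0, 0, 0, 0], [0, -0.001, 0, 0, 0, 0, 0], [0, -0.002, 0, 0, 0, 0, 0], [0, -0.003, 0, 0, 0, 0, 0], [0, -0.003, 0, 0, 0, 0, 0]]]}}

```text
time_s: 13.75
tcp_pos: [0.5909, 0.2197, 0.0115]
ee_rot: [[-0.111, -0.994, -0.0], [-0.994, 0.111, -0.0], [0.0, 0.0, -1.0]]
wrist_force: [0.1, -0.6, -0.7]
gripper_width: 1.001
```

Call:
{"api": "play_rows", "payload": {"commands": [[[0, -0.001, -0.002, 0, 0, 0, 0], [0, -0.002, -0.002, 0, 0, 0, 0], [0, -0.003, -0.002, 0, 0, 0, 0], [0, -0.004, -0.002, 0, 0, 0, 0], [0, -0.004, -0.002, 0, 0, 0, 0]]]}}

```text
time_s: 14.25
tcp_pos: [0.5909, 0.2159, 0.0095]
ee_rot: [[-0.111, -0.994, 0.0], [-0.994, 0.111, 0.0], [-0.0, -0.0, -1.0]]
wrist_force: [0.6, 1.4, -0.9]
gripper_width: 1.0
```

Call:
{"api": "play_rows", "payload": {"commands": [[[0, -0.0005, 0, 0, 0, 0, 0], [0, -0.001, 0, 0, 0, 0, 0], [0, -0.0015, 0, 0, 0, 0, 0], [0, -0.002, 0, 0, 0, 0, 0], [0, -0.002, 0, 0, 0, 0, 0]]]}}

```text
time_s: 14.75
tcp_pos: [0.5908, 0.214, 0.0096]
ee_rot: [[-0.111, -0.994, -0.0], [-0.994, 0.111, 0.0], [-0.0, 0.0, -1.0]]
wrist_force: [-1.4, 5.1, -0.4]
gripper_width: 1.003
```

Call:
{"api": "play_rows", "payload": {"commands": [[[0, -0.0005, 0, 0, 0, 0, 0], [0, -0.001, 0, 0, 0, 0, 0], [0, -0.002, 0, 0, 0, 0, 0], [0, -0.003, 0, 0, 0, 0, 0], [0, -0.003, 0, 0, 0, 0, 0]]]}}

```text
time_s: 15.25
tcp_pos: [0.5906, 0.2108, 0.0095]
ee_rot: [[-0.111, -0.994, -0.001], [-0.994, 0.111, 0.0], [0.0, 0.001, -1.0]]
wrist_force: [-3.5, 4.3, -0.2]
gripper_width: 0.998
```

Call:
{"api": "play_rows", "payload": {"commands": [[[0, 0.005, 0, 0, 0, 0, 0], [0, 0.02, 0, 0, 0, 0, 0], [0, 0.04, 0.02, 0, 0, 0, 0], [0, 0.04, 0.07, 0, 0, 0, 0], [0, 0.04, 0.12, 0, 0, 0, 0]]]}}

```text
time_s: 15.75
tcp_pos: [0.5905, 0.2512, 0.1299]
ee_rot: [[-0.11, -0.994, -0.002], [-0.994, 0.11, -0.003], [0.003, 0.002, -1.0]]
wrist_force: [1.9, 0.5, -0.2]
gripper_width: 1.002
```

Call:
{"api": "play_rows", "payload": {"commands": [[[-0.02, 0, 0.05, 0, 0, 0, 0], [-0.06, 0, 0.1, 0, 0, -0.1, 0], [-0.1, 0, 0.1, 0, 0, -0.2, 0], [-0.14, 0, 0.1, 0, 0, -0.3, 0], [-0.17, -0.02, 0.1, 0, 0, -0.4, 0]]]}}

```text
time_s: 16.25
tcp_pos: [0.4194, 0.2318, 0.2307]
ee_rot: [[-0.491, -0.871, 0.002], [-0.871, 0.491, 0.001], [-0.002, -0.001, -1.0]]
wrist_force: [-0.2, 0.2, 0.1]
gripper_width: 1.002
```

```bash
python3 - <<'E'
from h import *
from station import r
s=r.sense();print(s['time_s'],s['tcp_pos'],s['wrist_force'],s['ee_rot'][0])
for n in("scene","side"):
    c=r.capture(n);print(n);sides(c)
    if n=='scene': prof(c)
E
```

```text
16.25 [0.41936061 0.23180069 0.23068196] [-0.24371379  0.24590592  0.07810652] [-0.49104293 -0.87113328  0.00191219]
scene
coast left y at mid 134.7 at seam 133.6 slope deg -0.91
coast right y at mid -139.8 at seam -138.6 slope deg 1.01
sea left y at mid 133.9 at seam 133.1 slope deg 0.34
sea right y at mid -139.0 at seam -138.7 slope deg -0.15
rear -130 -701.1 rear -104 -704.7 rear -78 -723.3 rear -52 -780.7 rear -26 -777.7 rear 0 -255.4 rear 26 -256.5 rear 52 -257.4 rear 78 -1020.0 rear 104 -943.8 rear 130 -992.1 
y -120
-150 6 z 18.6 16.2 [218 179 118] | -147 8 z 18.7 16.8 [215 176 116] | -144 9 z 18.4 15.0 [199 159 105] | -141 4 z 18.5 17.3 [171 136  90] | -138 7 z 19.6 18.0 [160 125  82] | -135 8 z 18.5 15.9 [155 121  80] | -132 8 z 19.1 15.4 [144 116  93] | -129 7 z 19.0 16.5 [130 120 131] | -126 6 z 18.8 17.6 [164 171 183] | -123 7 z 19.6 17.3 [196 203 210] | -120 8 z 19.0 17.8 [227 232 231] | -117 7 z 18.7 16.2 [235 239 237] | -114 8 z 18.3 16.3 [233 237 235] | 
y -20
-150 5 z 19.3 17.4 [218 179 119] | -147 7 z 18.6 16.9 [214 174 116] | -144 4 z 18.1 16.7 [200 162 107] | -141
[... 970 characters left out ...]
7.3 [161 126  83] | -135 6 z 19.0 17.2 [156 121  81] | -132 7 z 18.8 17.3 [143 118 103] | -129 4 z 18.8 17.1 [134 127 138] | -126 5 z 19.8 18.5 [173 180 189] | -123 5 z 19.5 17.9 [218 224 225] | -120 6 z 19.3 17.9 [234 238 236] | -117 5 z 18.6 17.1 [235 239 236] | -114 4 z 19.1 17.5 [233 237 234] | 
side
coast left y at mid 138.5 at seam 139.3 slope deg 0.68
coast right y at mid -80.0 at seam -5.4 slope deg 63.35
sea left y at mid 139.1 at seam 139.3 slope deg -0.06
sea right y at mid -113.0 at seam -68.2 slope deg -19.39
rear -130 -699.1 rear -104 -709.5 rear -78 -746.1 rear -52 -767.9 rear -26 -775.4 rear 0 -261.8 rear 26 -261.9 rear 52 -261.8 rear 78 -261.6 rear 104 -261.5 rear 130 -261.6
```

```bash
python3 - <<'E'
from h import *
from station import r
t=[]
a=r.capture('scene')['image'][130:240,190:340,::-1];b=r.capture('side')['image'][150:260,160:310,::-1]
cv2.imwrite('pics/h.png',cv2.resize(np.vstack([a,b]),None,fx=2.7*2,fy=2.7,interpolation=cv2.INTER_CUBIC)[:600,:800] if 0 else np.hstack([cv2.resize(a[20:,:75+60],None,fx=2.95,fy=4,interpolation=cv2.INTER_CUBIC),cv2.resize(b[20:,:135],None,fx=2.95,fy=4,interpolation=cv2.INTER_CUBIC)]))
E
```

```text
(no output)
```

View pics/h.png

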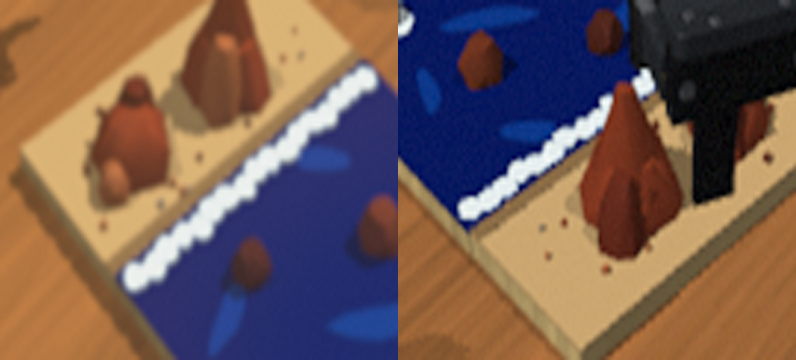

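The view shows the seam closed with no dark gap, and the left side edges now run in line at (475,235). The arm is clear, so I hand in.

```bash
python3 -c "
from station import r
print(r.finish_job())"
```

```text
the job is handed in; nothing more can be done
None
```

The coast board is closed against the sea board and the job is handed in at about 16 s of robot time. The hand-in gives no verdict.

I pushed only on the wooden edges with the spread fingertips:
1. **Right edge:** pushed it across and turned it to square the board.
2. **Rear edge:** pushed it onto the sea board until the force rose to about 17 N with no further travel.
3. **Left edge:** nudged it about 4 mm to the right to correct the side alignment, then moved clear.

**Seam:** after the final nudge the height was flat at 18–20 mm across the seam at all four places I measured. No gap showed in the last pictures. I did not press it again after the nudge, and the depth readings are good to only about 1–2 mm, so a gap smaller than that would not show.

**Side edges:** they agree within about 1 mm.

**Sieve and spray bottle:** they read unchanged up to the check before the nudge. The loose stones I judged only by eye, and they looked undisturbed.

Some checks disagreed or failed:
- **Camera offset:** the two cameras differed by 2–5 mm in absolute position, so I relied on the position of one board relative to the other.
- **Blocked readings:** the gripper blocked the side camera's view of the right edges at the end. The rear-edge readings on the right half were also unusable, because the arm base was picked up instead.

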